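Park the plug gauge and stopper the coupling

TASK

The bore check on the galvanised coupling is finished: draw the plug gauge up out of the coupling's bore and hang it in the open-sided notch at the other end of the gauging stand, upright, shank home behind the lip and head resting on the notch plate. Then close the coupling's open neck with the rubber stopper that fits it, upright and pushed down until its head sits on the rim. Leave the other stopper and the other fittings standing where they are.

Things in the scene. Friction and masses are not known exactly. Their poses are not given: they have to be found in the camera images.
- stand: Fixed gauging stand, turned about the vertical. Origin: centre of the base's underside, on the table; z up. Base 100 (x) x 250 (y) x 15 mm, grey. At its -y end (x=0, y=-70 mm) stands an upright galvanised coupling; at its +y end a column (x +-23, y 30 to 46 mm) carries a level dark plate, 12 mm thick, 70 mm wide, y 29.5 to 110 mm, notched from its +y edge.
- neck_rim (a point): Centre of the coupling's mouth, level with its rim, 115 mm above the table; axes as the stand's. The coupling is a steel tube 44 mm outside, 52 mm over its end bands, bore 30 mm, 96 mm deep.
- notch_seat (a point): Parking place on the notch's centre line, level with the plate's top, 125 mm above the table; axes as the stand's. The notch is 21 mm wide in x, open to +y; its closed end is 10.5 mm from here to -y, its mouth 30 mm to +y. Either side of the mouth a lip 4 mm high, 4 mm thick stands on the plate's edge (26 to 30 mm from here).
- gauge: Loose steel plug gauge, 126 mm long, about 0.4 kg, standing in the coupling's bore, head on the rim. Origin at the centre of its lower end, z towards the head. Foot 26 mm diameter, 0 to 40 mm (wider than the notch: cannot pass it from above); shank 16 mm, 40 to 90 mm; ringed round head 40 mm, 90 to 126 mm, to be gripped.
- gauge_foot (a point): Centre of the lower end of the gauge's foot (its origin).
- gauge_shoulder (a point): Centre of the underside of the gauge's head, 90 mm above its lower end.
- stopper: The rubber stopper that fits: plug tapering from 23 mm diameter below to 26 mm, 25 mm long, then a round head 40 mm diameter, 34 mm high; 59 mm in all, 0.06 kg. Stands plug down on the table, origin at the centre of its lower end, z up.
- stopper_shoulder (a point): Centre of the underside of the stopper's head, 25 mm above its lower end; it meets the neck rim when seated.
- big_stopper: Bystander: a similar rubber stopper, too big for the coupling: plug 37 to 41 mm diameter, 25 mm long, head 54 mm diameter, 34 mm high, standing plug down. It, the right stopper and the brass nipple stand in a row before the stand in any order. Origin at the centre of its lower end.
- nipple: Bystander: brass pipe nipple standing on end, 42 mm diameter (50 mm at the middle band), 60 mm high. Origin at the centre of its lower end.
- valve: Bystander: brass gate valve, 94 mm long in x, 94 mm high, with a 60 mm handwheel on top. Origin at the centre of its underside.
- tube: Bystander: galvanised tube standing on end, 48 mm diameter, 110 mm high. Origin at the centre of its lower end.
There are look-alikes about, which are no part of the job. What is shaped like the gauge but green or turquoise is not meant.

How it is judged (in metres and radians):
On the way, in this order (a step that is already met when the one before it is completed fails the run):
1. the plug gauge is drawn clear above the rim of the coupling (z of gauge_foot in the frame of neck_rim above 0.003 m), for 0.1 s.
2. the gauge hangs in the notch, released, head flat on the plate (x of gauge_shoulder in the frame of notch_seat between -0.006 and 0.006 m and y of gauge_shoulder in the frame of notch_seat between -0.009 and 0.011 m and z of gauge_shoulder in the frame of notch_seat between -0.004 and 0.004 m and angle between gauge's own z axis and vertical below 0.1 rad and contact force between the fingers and gauge below 0.1 N), for 0.2 s.
3. the fitting stopper sits in the coupling's neck, head on the rim (horizontal distance between stopper_shoulder and neck_rim below 0.005 m and z of stopper_shoulder in the frame of neck_rim between -0.004 and 0.004 m and angle between stopper's own z axis and vertical below 0.1 rad), for 0.2 s.
At the end, for the whole second after the job is handed in: Gauge upright (0.1 rad) in the notch: head underside within 4 mm of the plate top, axis within 6 mm of the notch centre line and 9 mm inside to 11 mm outside the seat. Stopper upright (0.1 rad): axis within 5 mm of the neck axis, head underside within 4 mm of the rim. Both released, at rest (all of step 2 and all of step 3 and contact force between the fingers and stopper below 0.1 N and linear speed of each of gauge, stopper below 0.02 m/s); the robot touches nothing.
It fails at once if the big stopper is pushed more than 30 mm or tipped over (distance of big_stopper from where it was at the start of the episode above 0.03 m or angle between big_stopper's own z axis and vertical above 0.5 rad).
It fails at once if the brass nipple is pushed more than 30 mm or tipped over (distance of nipple from where it was at the start of the episode above 0.03 m or angle between nipple's own z axis and vertical above 0.5 rad).
It fails at once if the valve is pushed more than 30 mm or tipped over (distance of valve from where it was at the start of the episode above 0.03 m or angle between valve's own z axis and vertical above 0.5 rad).
It fails at once if the galvanised tube is pushed more than 30 mm or tipped over (distance of tube from where it was at the start of the episode above 0.03 m or angle between tube's own z axis and vertical above 0.5 rad).
It also fails if it takes over 58 s, if anything falls off the work surface, if the arm or the gripper's body presses on something with over 40 N, if the wrist force passes 120 N, or if a joint passes its speed limit or range.

ROBOT

A 7-joint arm with a two-finger parallel gripper is mounted at the origin on the work surface. World frame = base frame: x ahead of the robot, y to its left, z up, the work surface at z = 0. Lengths are in m, angles in degrees, forces in N, time in s.
With the tool pointing down it reaches from about 0.425 to 0.875 m from the base axis. Payload 4.7 kg.
Tool frame: the origin (TCP) lies on the centre line of the jaws, within the pads' length; the fingertips stand ahead of it and the grasp point (between the pads) lies 8 mm behind it (env.nose_length is the z of the fingertips in the tool frame, in m); z points along the fingers, y is the line along which they close (so a half turn about z gives the same grasp; the last joint's range is limited). The gripper opens to 87 mm and grips with 3 to 60 N. Pads are 19 mm wide; open, the fingers measure 117 mm over their backs; the gripper's body (75 mm by 190 mm) begins 51 mm behind the grasp point.
Start: joints at [-75.338, 18.392, -4.016, 83.108, 1.295, 78.541, -3.26], TCP at [0.156, 0.631, 0.234] pointing down, gripper open.
Joint ranges: [-163.93, 163.93], [-17.29, 119.83], [-79.2, 71.16], [3.27, 140.29], [-89.18, 269.18], [5.43, 117.66], [-154.24, 154.24]. Speed limits (degrees/s): [147.25, 147.25, 180, 180, 180, 180, 180].

INTERFACE

Orientations are given as [roll, pitch, yaw] about the fixed x, y, z axes, in that order (R = Rz(yaw) Ry(pitch) Rx(roll)).
In Python, from rig import env, vision, job gives the robot as it stands.
- The arm moves only by the tool move_arm, never from a script. Its argument "series" is a list of rows, each a list of 5 numbers: the shift along the tool's x, y, z in m, then the turn about the tool's z in rad, then the closure, from -1 (fully open) to 1 (shut). A call has 1 to 10 rows; each row shifts and turns the commanded pose from where the row before left it, along the tool's axes as they then stand; what a row does not reach is not made up. A row lasts 1/8 s, in which the tool goes at most 62.5 mm and 10.7 degrees, less where a joint would pass 70% of its speed; a pose out of reach is approached as far as the arm can. A call is refused whole if a number of a shift passes 0.0625 or a number of a turn 0.188, either way. A call with a gripper value outside its range is refused whole. The fingers move at their own pace and stop on an object; "squeeze" is the grip in N (left out, the last holds). Time passes only in rows, so rows that do not move let the fingers close. It gives the time, the measured TCP pose, the force, the opening and the grip force at its end, in the units of the state.
- env.get_state(): the state, without advancing time (a new reading comes with each control period).
- vision.camera(name): name is "side" or "top"; returns a dict with "color" (400x640x3 uint8, blue, green, red), "z_map" (400x640 float32, m along the optical axis (not along the pixel's ray), 0 where there is no reading), "fx", "fy", "cx", "cy" (pixels), "rvec" (rotation vector, rad) and "tvec" (3), from world to camera coordinates, as OpenCV has them. Camera axes: x right, y down, z forward; pixel columns grow to the right and rows downward; lengths in m; the calibration is good to about 2 mm. A picture is of the moment at which its call begins.
- job.finish_job(): hands the job in; it is judged then, once.
The state is a dict: "clock": time; "q": joint angles; "qd": joint speeds; "joint_efforts": joint torques, N m; "tool_pos": TCP position; "eef_rot": TCP orientation; "force": force on the tool from outside, world axes, zero at the start; "wrist_torque": the same for the moment, N m; "grip_width": finger opening in m; "grasp_force": force on a finger pad.
Only numpy, scipy, OpenCV 4.12 (cv2) and the standard library are available. Lean on these libraries where they do the work, as an engineer would, in place of code of your own. Each camera call takes 0.05 s, during which the arm holds its last target. There are 200 camera calls.

## Working session

There is one attempt and no reset: what is moved stays moved. The work goes in short steps, Python scripts to look and compute and a tool call to move; the robot and the scene stay as the last step left them, time stands still between calls to the robot, and variables do not carry over. Pictures are saved under pics/ and viewed, at most 10 in all, crops included, and the job is handed in when it is done.

Besides the shell and the picture viewer there is one more tool, called by a JSON object that holds its "name" and its "arguments". move_arm: Moves the arm, as the interface text tells. Its arguments: {"type":"object","properties":{"series":{"type":"array"},"squeeze":{"type":"number"}},"required":["series"]}

```bash
mkdir -p pics; ls; python3 - <<'E'
from rig import env, vision, job
import cv2,numpy as np
print(env.get_state(), env.nose_length)
for n in("top","side"):
    c=vision.camera(n); cv2.imwrite(f"pics/{n}0.png",c["color"]); np.savez(f"{n}0.npz",**c)
    R=cv2.Rodrigues(np.array(c["rvec"]))[0]; print(n,c["fx"],c["cx"],-R.T@np.ravel(c["tvec"]),R[2])
E
```

```text
pics
{'clock': 0.0, 'q': array([-75.33867078,  18.43946081,  -4.01623252,  83.17361133,
         1.29728622,  78.54107763,  -3.25964664]), 'qd': array([ 0.04289506, -0.08718175, -0.13993653, -0.11551663,  0.04775157,
       -0.09999633, -0.0053601 ]), 'joint_efforts': array([-4.92460174e-06, -4.91273725e+01, -4.03602831e-01, -3.12526309e+01,
       -6.39149174e-02,  4.36471682e-02,  1.60568616e-04]), 'tool_pos': array([0.15556463, 0.63056963, 0.23246837]), 'eef_rot': array([-1.79891223e+02,  7.72036994e-03,  1.66149874e+02]), 'force': array([-0.42622005,  0.06120993,  0.04932512]), 'wrist_torque': array([0.03049163, 0.00436563, 0.00162506]), 'grasp_force': 0.0, 'grip_width': 0.08686326544344987} 0.011
top 416.36006965505254 317.70567045321286 [ 0.46155597 -0.01869876  1.34009199] [ 0.08462816  0.00323682 -0.99640735]
side 454.44715645955245 320.3443737484618 [ 0.02517454 -0.76244353  0.68682006] [ 0.50841256  0.68493796 -0.52189718]
```

View pics/top0.png

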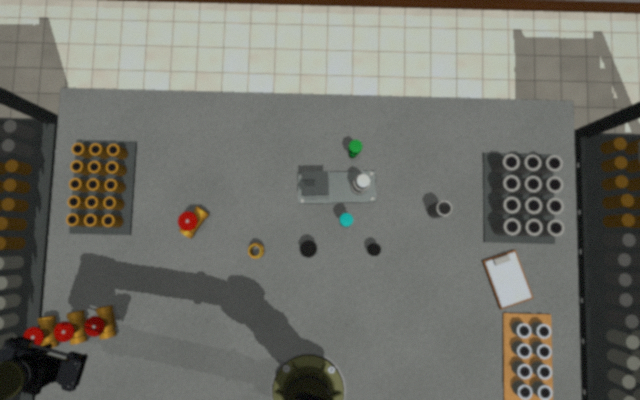

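View pics/side0.png

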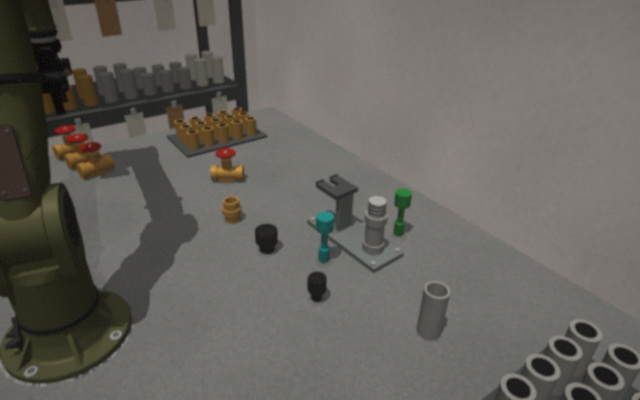

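The top view shows the steel gauge head in the coupling at (363,182). Its look-alikes are the green gauge at (354,147), the turquoise gauge at (346,219) and the plain galvanised tube at (441,208). The notch plate is at (313,180), opening to the left (+y). The small stopper is at (373,249), the big one at (308,248) and the nipple at (256,250). By the description I choose the silver ringed head at (363,182) and the small stopper at (373,249). The side view agrees: gauge (377,205), small stopper (317,286), big stopper (266,238).

```bash
cat > h.py <<'E'
import cv2,numpy as np
def load(n,k=0): return dict(np.load(f"{n}{k}.npz"))
def cam(c):
    R=cv2.Rodrigues(np.ravel(c["rvec"]).astype(float))[0]; t=np.ravel(c["tvec"]); return R,t
def ray(c,uv,z):
    R,t=cam(c); uv=np.atleast_2d(uv); d=np.c_[(uv[:,0]-c["cx"])/c["fx"],(uv[:,1]-c["cy"])/c["fy"],np.ones(len(uv))]@R
    o=-R.T@t; return o+d*((z-o[2])/d[:,2])[:,None]
def cloud(c):
    R,t=cam(c); v,u=np.mgrid[:400,:640]; Z=c["z_map"]
    P=np.stack([(u-c["cx"])/c["fx"]*Z,(v-c["cy"])/c["fy"]*Z,Z],-1); P=(P-t)@R; P[Z==0]=np.nan; return P
def proj(c,p):
    R,t=cam(c); q=R@np.array(p)+t; return q[0]/q[2]*c["fx"]+c["cx"],q[1]/q[2]*c["fy"]+c["cy"]
E
python3 - <<'E'
from h import *
for n in("top","side"):
    c=load(n); P=cloud(c); X,Y,Z=P[...,0],P[...,1],P[...,2]
    roi=(X>.3)&(X<.8)&(Y>-.45)&(Y<.45)&(Z>.006)
    m=np.uint8(roi); k,l,s,ce=cv2.connectedComponentsWithStats(m)
    for i in range(1,k):
        if s[i,4]>15: 
            a=P[l==i]; zm=np.nanmax(a[:,2]); top=a[a[:,2]>zm-.012]; print(n,s[i],"ztop",zm.round(4),"topc",np.median(top,0).round(4),"mid",((top.min(0)+top.max(0))/2).round(4),"ext",np.ptp(top,axis=0).round(3))
t=load("top")["color"][130:270,230:460]; s=load("side")["color"][140:320,200:460]
cv2.imwrite("pics/crop.png",np.vstack([cv2.resize(t,(690,420),interpolation=cv2.INTER_CUBIC)]))
E
```

```text
top [348 139  14  19 197] ztop 0.1358 topc [ 0.7473 -0.1203  0.1271] mid [ 0.7462 -0.1205  0.1299] ext [0.039 0.036 0.012]
top [ 297  170   79   35 2452] ztop 0.1571 topc [ 0.6397 -0.1405  0.1516] mid [ 0.6391 -0.142   0.1512] ext [0.038 0.038 0.012]
top [427 199  25  19 334] ztop 0.1158 topc [ 0.5697 -0.3874  0.1099] mid [ 0.5705 -0.3878  0.1099] ext [0.045 0.046 0.012]
top [178 206  31  33 591] ztop 0.1019 topc [0.5118 0.3755 0.0946] mid [0.5127 0.375  0.0959] ext [0.057 0.059 0.012]
top [338 213  15  14 157] ztop 0.1325 topc [ 0.5278 -0.098   0.1265] mid [ 0.5266 -0.0969  0.1266] ext [0.038 0.038 0.012]
top [299 240  18  18 240] ztop 0.0668 topc [0.4394 0.0122 0.0598] mid [0.4383 0.0132 0.0608] ext [0.052 0.052 0.012]
top [248 243  16  17 154] ztop 0.0656 topc [0.4297 0.1773 0.0608] mid [0.4293 0.1756 0.0598] ext [0.037 0.039 0.012]
top [367 242  14  15 148] ztop 0.0665 topc [ 0.4418 -0.19    0.0598] mid [ 0.4419 -0.1903  0.0609] ext [0.037 0.037 0.011]
side [210 148  34  34 762] ztop 0.098 topc [0.5124 0.367  0.0938] mid [0.5148 0.3707 0.092 ] ext [0.057 0.062 0.012]
side [ 307  174   97   98 4506] ztop 0.1546 topc [ 0.6394 -0.1488  0.1508] mid [ 0.6411 -0.1445  0.1487] ext [0.04  0.043 0.012]
side [393 189  19  47 535] ztop 0.129 topc [ 0.7446 -0.1288  0.1258] mid [ 0.7486 -0.1249  0.1232] ext [0.042 0.044 0.012]
side [222 196  20  26 413] ztop 0.0634 topc [0.4298 0.1718 0.0571] mid [0.4303 0.1739 0.0574] ext [0.04  0.046 0.012]
side [255 224  23  29 550] ztop 0.0628 topc [0.439  0.0056 0.0587] mid [0.4416 0.0092 0.0568] ext [0.053 0.055 0.012]
side [308 272  19  29 458] ztop 0.0624 topc [ 0.4417 -0.197   0.0588] mid [ 0.444  -0.1923  0.0564] ext [0.039 0.04  0.012]
side [ 417  281   34   58 1411] ztop 0.1128 topc [ 0.5701 -0.3925  0.1086] mid [ 0.5726 -0.3916  0.1068] ext [0.049 0.048 0.012]
```

View pics/crop.png

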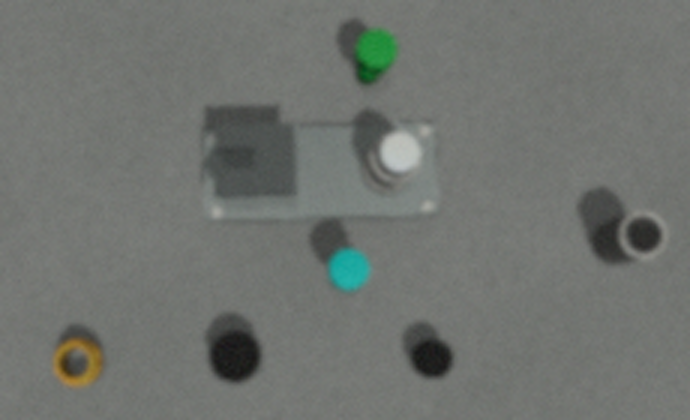

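The crop confirms the choice: silver ringed head at crop (400,152), green and turquoise pieces clearly different, and the small stopper at crop (432,357), smaller than the big one at (234,355). Next I need the stand's yaw and the seat.

```bash
cat > m.py <<'E'
from h import *
def fit(c):
    P=cloud(c); X,Y,Z=P[...,0],P[...,1],P[...,2]
    roi=(X>.55)&(X<.72)&(Y>-.24)&(Y<.12)
    for nm,lo,hi in(("base",.008,.022),("plate",.116,.135),("head",.143,.165)):
        a=P[roi&(Z>lo)&(Z<hi)&((Y>-.05)if nm=="plate" else True)]
        (cx,cy),(w,h),an=cv2.minAreaRect(a[:,:2].astype(np.float32)*1000)
        print(nm,len(a),"rect",round(cx,1),round(cy,1),round(w,1),round(h,1),round(an,2),"z",np.median(a[:,2]).round(4))
E
python3 - <<'E'
from m import *
for n in("top","side"): print(n); fit(load(n))
c=load("top"); g=c["color"].astype(int)
# head disc by brightness
m=np.uint8(g.min(2)>150); m[:165]=0;m[200:]=0;m[:,:345]=0;m[:,380:]=0
M=cv2.moments(m,True); uv=(M["m10"]/M["m00"],M["m01"]/M["m00"]); print(uv,M["m00"],ray(c,uv,.151))
P=ray(c,[[0,0]],.125)
# plate by darkness
hsv=g.mean(2); print(g[180,300:330].mean(1).astype(int), g[182,296:332].mean(1).astype(int))
E
```

```text
top
base 1563 rect 635.5 -59.8 342.3 150.0 89.47 z 0.0157
plate 555 rect 633.0 -3.5 69.4 79.4 1.83 z 0.1258
head 155 rect 639.1 -141.9 37.9 37.6 88.45 z 0.1515
side
base 1589 rect 639.4 -74.8 103.3 255.1 3.07 z 0.0154
plate 578 rect 635.3 -6.4 74.8 84.0 3.32 z 0.125
head 182 rect 640.8 -144.9 39.1 41.9 10.26 z 0.1508
(363.6849315068493, 180.58904109589042) 146.0 [[ 0.63855398 -0.14535166  0.151     ]]
[ 88  78  71  68  65  61  58  61  64  65  66  64  63  64  66  76  81  78
  80  81  81  82  82  82  79  81  85  89 102 111] [114 106  96  89  81  81  77  75  69  65  67  64  70  65  64  64  65  64
  75  80  78  80  80  80  80  83  82  82  80  86  83  86  99 113 119 119]
```

{"name": "move_arm", "arguments": {"series": [[-0.02, -0.05, 0, 0.18, -1], [0, -0.05, 0, 0.18, -1], [0, -0.05, 0, 0.18, -1], [0, -0.05, 0, 0.18, -1], [0, 0, 0, 0.18, -1], [0, 0, 0, 0.18, -1], [0, 0, 0, 0.18, -1], [0, 0, 0, 0, -1]]}}

```text
clock: 1.1
tool_pos: [0.0791, 0.4551, 0.2333]
eef_rot: [-180.0, 0.0, 94.1]
force: [0.9, 1.5, 0.8]
grip_width: 0.0868
grasp_force: 0.0
```

{"name": "move_arm", "arguments": {"series": [[-0.01, 0.05, 0, 0.028, -1], [-0.01, 0.05, 0, 0, -1], [-0.01, 0.05, 0, 0, -1], [-0.01, 0.05, 0, 0, -1], [-0.01, 0.05, 0, 0, -1], [-0.01, 0.05, 0, 0, -1], [-0.01, 0.05, 0, 0, -1]]}}

```text
clock: 1.98
tool_pos: [0.4333, 0.4009, 0.2333]
eef_rot: [-180.0, 0.0, 92.6]
force: [0.6, 0.7, 0.7]
grip_width: 0.0867
grasp_force: 0.0
```

{"name": "move_arm", "arguments": {"series": [[-0.05, 0.017, 0, 0, -1], [-0.05, 0.017, 0, 0, -1], [-0.05, 0.017, 0, 0, -1], [-0.05, 0.017, 0, 0, -1], [-0.05, 0.017, 0, 0, -1], [-0.05, 0.017, 0, 0, -1], [-0.05, 0.017, 0, 0, -1], [-0.05, 0.017, 0, 0, -1], [-0.05, 0.017, 0, 0, -1]]}}

```text
clock: 3.1
tool_pos: [0.6036, -0.0434, 0.2334]
eef_rot: [180.0, -0.0, 92.6]
force: [0.4, -0.1, -0.0]
grip_width: 0.087
grasp_force: 0.0
```

{"name": "move_arm", "arguments": {"series": [[-0.05, 0.016, 0, 0, -1], [-0.0517, 0.0158, 0, 0, -1], [0, 0, 0.03, 0, -1], [0, 0, 0.03, 0, -1], [0, 0, 0.02, 0, -1], [0, 0, 0.019, 0, -1], [0, 0, 0, 0, -1]]}}

```text
clock: 3.98
tool_pos: [0.6383, -0.1418, 0.133]
eef_rot: [-179.9, -0.0, 92.4]
force: [0.5, 0.4, 0.8]
grip_width: 0.0873
grasp_force: 0.0
```

{"name": "move_arm", "arguments": {"series": [[0, 0, 0, 0, 1], [0, 0, 0, 0, 1], [0, 0, 0, 0, 1], [0, 0, 0, 0, 1], [0, 0, 0, 0, 1], [0, 0, 0, 0, 1]], "squeeze": 30}}

```text
clock: 4.72
tool_pos: [0.64, -0.1423, 0.1349]
eef_rot: [179.9, 0.0, 92.4]
force: [2.8, -0.3, -0.3]
grip_width: 0.0395
grasp_force: 30.0
```

{"name": "move_arm", "arguments": {"series": [[0, 0, -0.01, 0, 1], [0, 0, -0.02, 0, 1], [0, 0, -0.03, 0, 1], [0, 0, -0.03, 0, 1], [0, 0, -0.03, 0, 1], [0, 0, -0.015, 0, 1], [0, 0, 0, 0, 1], [0, 0, 0, 0, 1]]}}

```text
clock: 5.72
tool_pos: [0.6383, -0.1421, 0.2679]
eef_rot: [-179.8, -0.0, 92.3]
force: [0.2, -0.3, -5.5]
grip_width: 0.0392
grasp_force: 30.0
```

```bash
python3 - <<'E'
from rig import env,vision
from h import *
for n in("top","side"):
    c=vision.camera(n); np.savez(f"{n}1.npz",**c)
s=env.get_state(); print(s["tool_pos"],s["eef_rot"],s["grip_width"],s["force"])
c=load("side",1); P=cloud(c); x,y=s["tool_pos"][:2]
# foot & shank seen from side camera
q=P[(abs(P[...,0]-x)<.04)&(abs(P[...,1]-y)<.04)&(P[...,2]>.12)&(P[...,2]<.2)]
z=q[:,2]
for a in np.arange(.12,.24,.01):
    b=q[(z>a)&(z<=a+.01)]
    if len(b): print(a.round(2),len(b),b.mean(0).round(4),np.ptp(b,axis=0).round(3))
cv2.imwrite("pics/s1.png",cv2.resize(c["color"][60:280,260:480],(660,600),interpolation=cv2.INTER_CUBIC))
# neck rim as seen by top now
c=load("top",1);P=cloud(c)
q=P[(abs(P[...,0]-.64)<.035)&(abs(P[...,1]+.143)<.035)&(P[...,2]>.105)&(P[...,2]<.122)];print("rim top",len(q),(q.min(0)+q.max(0))/2,np.ptp(q,axis=0))
c=load("side",1);P=cloud(c)
q=P[(abs(P[...,0]-.64)<.035)&(abs(P[...,1]+.143)<.035)&(P[...,2]>.105)&(P[...,2]<.122)];print("rim side",len(q),(q.min(0)+q.max(0))/2,np.ptp(q,axis=0))
E
```

```text
[ 0.63836555 -0.14208482  0.26784116] [-1.79832641e+02 -3.21274023e-02  9.23492009e+01] 0.03890535869635493 [ 0.99987943  0.46118656 -4.55426276]
0.15 6 [ 0.6337 -0.1488  0.1588] [0.011 0.013 0.003]
0.16 35 [ 0.6332 -0.152   0.166 ] [0.022 0.023 0.008]
0.17 45 [ 0.6326 -0.151   0.1749] [0.024 0.019 0.01 ]
0.18 45 [ 0.6332 -0.1518  0.1849] [0.023 0.019 0.01 ]
0.19 64 [ 0.6335 -0.1503  0.1956] [0.025 0.024 0.01 ]Traceback (most recent call last):
  File "<stdin>", line 16, in <module>
    return umr_minimum(a, axis, None, out, keepdims, initial, where)
ValueError: zero-size array to reduction operation minimum which has no identity
```

View pics/s1.png

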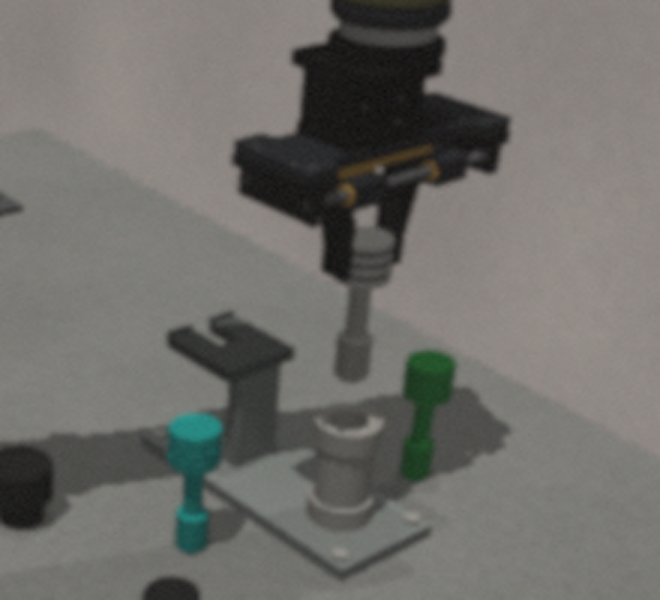

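The gauge hangs upright in the fingers, with its foot (crop 352,375) clear above the bore (crop 352,420). I'll carry it over the plate to beyond the notch mouth.

{"name": "move_arm", "arguments": {"series": [[0.03, 0, 0, 0, 1], [0.04, 0, 0, 0, 1], [0.04, 0, 0, 0, 1], [0.04, 0, 0, 0, 1], [0.03, 0, 0, 0, 1], [0.022, 0, 0, 0, 1], [0, 0, 0, 0, 1]]}}

```text
clock: 6.7
tool_pos: [0.6305, 0.0618, 0.2688]
eef_rot: [-179.9, -0.0, 92.6]
force: [0.8, 0.4, -4.1]
grip_width: 0.0392
grasp_force: 30.0
```

{"name": "move_arm", "arguments": {"series": [[0, 0, 0.02, 0, 1], [0, 0, 0.03, 0, 1], [0, 0, 0.03, 0, 1], [0, 0, 0.024, 0, 1], [0, 0, 0, 0, 1], [0, 0, 0, 0, 1]]}}

```text
clock: 7.45
tool_pos: [0.6313, 0.058, 0.1661]
eef_rot: [179.9, 0.0, 92.2]
force: [-0.0, -0.1, -4.2]
grip_width: 0.0396
grasp_force: 30.0
```

```bash
python3 - <<'E'
from rig import env,vision
from h import *
for n in("top","side"):
    c=vision.camera(n); np.savez(f"{n}2.npz",**c)
s=env.get_state(); print(s["tool_pos"],s["eef_rot"])
c=load("side",2)
cv2.imwrite("pics/s2.png",cv2.resize(c["color"][110:260,260:420],(640,600),interpolation=cv2.INTER_CUBIC))
for n in("top","side"):
    c=load(n,2); P=cloud(c)
    q=P[(abs(P[...,0]-.64)<.035)&(abs(P[...,1]+.143)<.035)&(P[...,2]>.108)&(P[...,2]<.122)]
    if len(q):print("rim",n,len(q),(q.min(0)+q.max(0))/2,np.ptp(q,axis=0))
E
```

```text
[0.63179091 0.05878866 0.16689943] [ 1.79863176e+02 -6.99480840e-03  9.22999610e+01]
rim top 166 [ 0.64064706 -0.14150086  0.11498122] [0.05082363 0.0480583  0.01318856]
rim side 233 [ 0.64292144 -0.14499468  0.11277995] [0.0516741  0.05225598 0.00915872]
```

View pics/s2.png

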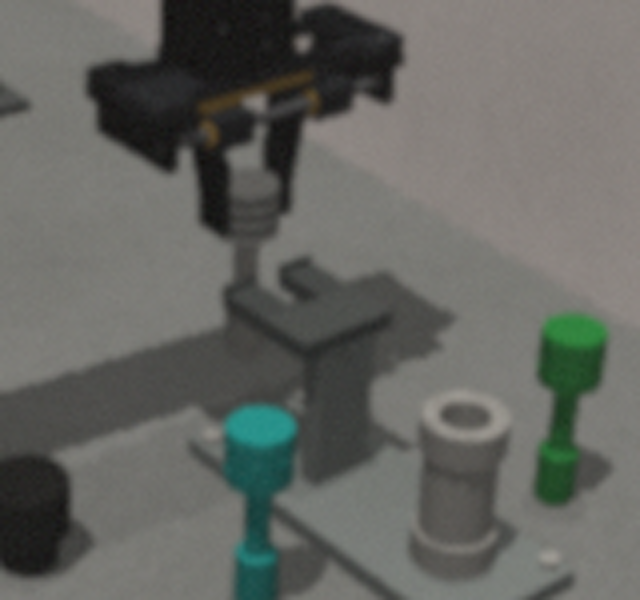

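Gauge shank (crop 245,262) is outside the mouth (crop 265,280), head above the lips, foot below the plate. I'll slide it in.

{"name": "move_arm", "arguments": {"series": [[-0.01, -0.001, 0, 0, 1], [-0.01, 0, 0, 0, 1], [-0.01, 0, 0, 0, 1], [-0.01, 0, 0, 0, 1], [-0.006, 0, 0, 0, 1], [-0.006, 0, 0, 0, 1], [0, 0, 0, 0, 1], [0, 0, 0, 0, 1]]}}

```text
clock: 8.55
tool_pos: [0.632, 0.008, 0.1655]
eef_rot: [-180.0, -0.0, 92.4]
force: [-0.3, -0.3, -4.4]
grip_width: 0.0394
grasp_force: 30.0
```

{"name": "move_arm", "arguments": {"series": [[0, 0, 0.008, 0, 1], [0, 0, 0.006, 0, 1], [0, 0, 0.003, 0, 1], [0, 0, 0.002, 0, 1], [0, 0, 0, 0, 1], [0, 0, 0, 0, 1]]}}

```text
clock: 9.3
tool_pos: [0.6322, 0.0074, 0.1468]
eef_rot: [180.0, -0.0, 92.3]
force: [0.1, 1.2, -3.9]
grip_width: 0.0396
grasp_force: 30.0
```

{"name": "move_arm", "arguments": {"series": [[0, 0, 0.001, 0, 1], [0, 0, 0.001, 0, 1], [0, 0, 0, 0, 1], [0, 0, 0, 0, 1]]}}

```text
clock: 9.8
tool_pos: [0.6321, 0.0074, 0.1448]
eef_rot: [180.0, -0.0, 92.3]
force: [0.4, 0.6, -1.8]
grip_width: 0.0393
grasp_force: 30.0
```

{"name": "move_arm", "arguments": {"series": [[0, 0, 0.0005, 0, 1], [0, 0, 0.0005, 0, 1], [0, 0, 0, 0, 1], [0, 0, 0, 0, 1]]}}

```text
clock: 10.3
tool_pos: [0.6321, 0.0075, 0.1448]
eef_rot: [180.0, -0.0, 92.3]
force: [-3.4, 0.4, 4.8]
grip_width: 0.0396
grasp_force: 30.0
```

```bash
python3 - <<'E'
from rig import env,vision
from h import *
c=vision.camera("side"); np.savez("side3.npz",**c)
cv2.imwrite("pics/s3.png",cv2.resize(c["color"][130:250,280:420],(700,600),interpolation=cv2.INTER_CUBIC))
E
```

```text
(no output)
```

View pics/s3.png

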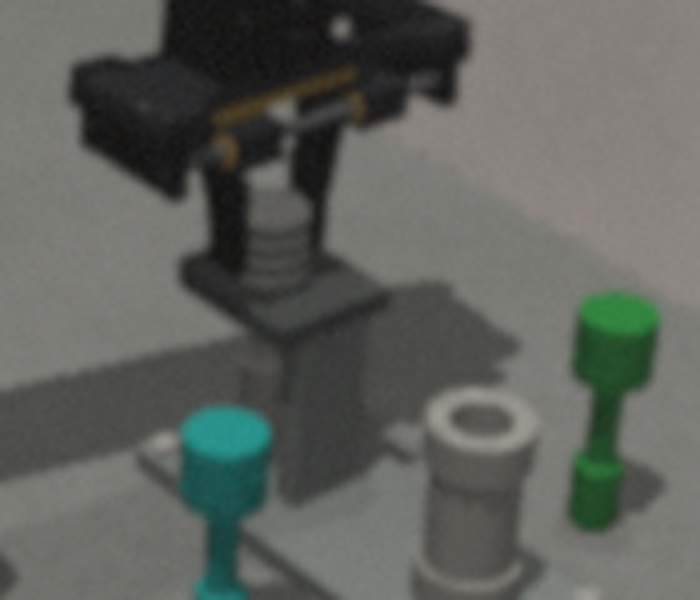

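Head (crop 278,240) sits on the plate with the foot hanging below (crop 262,370). Releasing and rising.

{"name": "move_arm", "arguments": {"series": [[0, 0, 0, 0, -1], [0, 0, 0, 0, -1], [0, 0, 0, 0, -1], [0, 0, 0, 0, -1], [0, 0, 0, 0, -1], [0, 0, 0, 0, -1]]}}

```text
clock: 11.1
tool_pos: [0.632, 0.0074, 0.1436]
eef_rot: [180.0, -0.0, 92.3]
force: [-0.3, 0.1, 0.6]
grip_width: 0.085
grasp_force: 0.0
```

{"name": "move_arm", "arguments": {"series": [[0, 0, -0.02, 0, -1], [0, 0, -0.04, 0, -1], [0, 0, -0.04, 0, -1], [0, -0.02, 0, 0, -1], [-0.04, -0.04, 0, 0, -1], [-0.04, -0.04, 0, 0, -1], [-0.04, -0.04, 0, 0, -1], [-0.04, -0.04, 0, 0, -1], [-0.03, 0, 0, 0, -1], [0, 0, 0, 0, -1]]}}

```text
clock: 12.35
tool_pos: [0.4595, -0.1928, 0.2454]
eef_rot: [179.8, 0.0, 92.0]
force: [0.1, -0.2, -0.6]
grip_width: 0.0872
grasp_force: 0.0
```

```bash
python3 - <<'E'
from rig import env,vision
from h import *
for n in("top","side"):
    c=vision.camera(n); np.savez(f"{n}4.npz",**c); P=cloud(c); X,Y,Z=P[...,0],P[...,1],P[...,2]
    for nm,x,y,r,lo,hi in(("gauge",.633,.005,.035,.148,.175),("stopper",.442,-.192,.04,.048,.07)):
        q=P[(abs(X-x)<r)&(abs(Y-y)<r)&(Z>lo)&(Z<hi)]
        print(n,nm,len(q),((q.min(0)+q.max(0))/2).round(4),np.median(q,0).round(4),np.ptp(q,axis=0).round(3)) if len(q) else print(n,nm,0)
s=env.get_state(); print(s["clock"],s["tool_pos"],s["eef_rot"],s["force"])
E
```

```text
top gauge 157 [0.6305 0.0074 0.1584] [0.629  0.0062 0.1616] [0.038 0.037 0.017]
top stopper 89 [ 0.4419 -0.1826  0.0588] [ 0.4416 -0.1842  0.0598] [0.037 0.022 0.016]
side gauge 106 [0.6318 0.0044 0.1559] [ 0.6263 -0.0074  0.1584] [0.039 0.044 0.016]
side stopper 266 [ 0.4433 -0.1929  0.055 ] [ 0.4414 -0.1976  0.0585] [0.038 0.041 0.014]
12.45 [ 0.4603618  -0.18935627  0.2444708 ] [ 1.79920740e+02 -4.04475775e-02  9.23353814e+01] [ 0.19633296  0.17160899 -0.26363425]
```

{"name": "move_arm", "arguments": {"series": [[0.001, -0.0187, 0.03, 0, -1], [0, 0, 0.05, 0, -1], [0, 0, 0.05, 0, -1], [0, 0, 0.04, 0, -1], [0, 0, 0.02, 0, -1], [0, 0, 0.012, 0, -1], [0, 0, 0, 0, -1], [0, 0, 0, 0, -1]]}}

```text
clock: 13.45
tool_pos: [0.4422, -0.1895, 0.0425]
eef_rot: [179.9, 0.0, 92.4]
force: [-0.1, -0.1, -0.3]
grip_width: 0.0869
grasp_force: 0.0
```

{"name": "move_arm", "arguments": {"series": [[0, 0, 0, 0, 1], [0, 0, 0, 0, 1], [0, 0, 0, 0, 1], [0, 0, 0, 0, 1], [0, 0, 0, 0, 1], [0, 0, 0, 0, 1]], "squeeze": 20}}

```text
clock: 14.2
tool_pos: [0.4413, -0.1895, 0.0415]
eef_rot: [180.0, -0.0, 92.4]
force: [0.4, 0.4, 0.0]
grip_width: 0.0393
grasp_force: 19.8
```

{"name": "move_arm", "arguments": {"series": [[0, 0, -0.02, 0, 1], [0, 0, -0.04, 0, 1], [0, 0, -0.05, 0, 1], [0, 0, -0.05, 0, 1], [0, 0, -0.03, 0, 1], [0, 0, 0, 0, 1], [0, 0, 0, 0, 1]]}}

```text
clock: 15.08
tool_pos: [0.4406, -0.1893, 0.2305]
eef_rot: [-179.9, -0.0, 92.4]
force: [0.2, 0.2, -1.2]
grip_width: 0.0398
grasp_force: 19.8
```

{"name": "move_arm", "arguments": {"series": [[0.006, 0.03, 0, 0, 1], [0.008, 0.04, 0, 0, 1], [0.008, 0.04, 0, 0, 1], [0.008, 0.04, 0, 0, 1], [0.006, 0.03, 0, 0, 1], [0.003, 0.02, 0.02, 0, 1], [0, 0, 0.02, 0, 1], [0, 0, 0, 0, 1], [0, 0, 0, 0, 1]]}}

```text
clock: 16.2
tool_pos: [0.6386, -0.1431, 0.1918]
eef_rot: [-180.0, -0.0, 92.3]
force: [0.1, -0.6, 0.4]
grip_width: 0.0395
grasp_force: 19.8
```

```bash
python3 - <<'E'
from rig import env,vision
from h import *
c=vision.camera("side"); np.savez("side5.npz",**c); P=cloud(c); X,Y,Z=P[...,0],P[...,1],P[...,2]
print(env.get_state()["tool_pos"])
cv2.imwrite("pics/s5.png",cv2.resize(c["color"][130:280,300:460],(640,600),interpolation=cv2.INTER_CUBIC))
g=c["color"].max(2)
near=(abs(X-.64)<.035)&(abs(Y+.143)<.035)
for z in np.arange(.145,.185,.005):
    v,u=np.where(near&(Z>z)&(Z<z+.005)); 
    if len(u): print("held",z.round(3),u.min(),u.max(),(u.min()+u.max())/2,v.mean().round(1))
m=near&(Z>.095)&(Z<.12); 
for v in range(195,225):
    u=np.where(m[v])[0]
    if len(u): print(v,u.min(),u.max(),(u.min()+u.max())/2,end="; ")
print([np.round(proj(c,(.643,-.145,z)),1) for z in(.1,.115,.15,.17)])
E
```

```text
[ 0.63906034 -0.14308126  0.19242885]
held 0.15 373 382 377.5 202.2
held 0.155 373 382 377.5 200.9
held 0.16 373 383 378.0 198.7
held 0.165 373 383 378.0 197.0
held 0.17 373 382 377.5 195.9
held 0.175 373 387 380.0 194.4
held 0.18 365 390 377.5 192.2
held 0.185 365 390 377.5 190.3
208 371 378 374.5; 209 368 382 375.0; 210 367 384 375.5; 211 366 385 375.5; 212 365 386 375.5; 213 365 386 375.5; 214 365 387 376.0; 215 365 387 376.0; 216 365 387 376.0; 217 365 387 376.0; 218 365 386 375.5; 219 365 386 375.5; 220 365 386 375.5; 221 365 386 375.5; 222 365 386 375.5; 223 366 386 376.0; 224 367 385 376.0; [array([375.6, 219.3]), array([376.1, 213.9]), array([377.5, 200.8]), array([378.3, 193.2])]
```

View pics/s5.png

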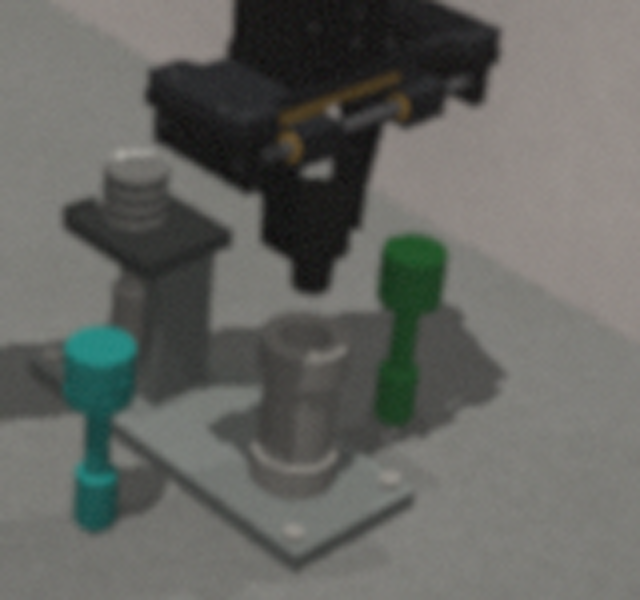

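Gauge hangs well (head at crop 137,190, foot at 128,300). The stopper (crop 311,280) is above the mouth (crop 305,335). Lowering with a 1 mm correction.

{"name": "move_arm", "arguments": {"series": [[0.001, 0.001, 0.01, 0, 1], [0, 0, 0.015, 0, 1], [0, 0, 0.01, 0, 1], [0, 0, 0.005, 0, 1], [0, 0, 0.005, 0, 1], [0, 0, 0.005, 0, 1], [0, 0, 0, 0, 1], [0, 0, 0, 0, 1]]}}

```text
clock: 17.25
tool_pos: [0.6406, -0.1414, 0.1418]
eef_rot: [180.0, 0.0, 92.3]
force: [-0.7, -0.1, 0.3]
grip_width: 0.0397
grasp_force: 19.8
```

Plug is 15 mm into the bore with no contact force.

{"name": "move_arm", "arguments": {"series": [[0, 0, 0.004, 0, 1], [0, 0, 0.003, 0, 1], [0, 0, 0.002, 0, 1], [0, 0, 0.001, 0, 1], [0, 0, 0, 0, 1], [0, 0, 0, 0, 1]]}}

```text
clock: 18.0
tool_pos: [0.6404, -0.1414, 0.1318]
eef_rot: [180.0, -0.0, 92.3]
force: [-1.2, -0.5, 1.8]
grip_width: 0.0398
grasp_force: 19.8
```

{"name": "move_arm", "arguments": {"series": [[0, 0, 0.0007, 0, 1], [0, 0, 0.0007, 0, 1], [0, 0, 0, 0, 1], [0, 0, 0, 0, 1]]}}

```text
clock: 18.5
tool_pos: [0.6406, -0.1414, 0.1315]
eef_rot: [180.0, -0.0, 92.3]
force: [-3.4, 1.4, 7.8]
grip_width: 0.0393
grasp_force: 19.8
```

Seated on the rim. Release, rise and check.

{"name": "move_arm", "arguments": {"series": [[0, 0, 0, 0, -1], [0, 0, 0, 0, -1], [0, 0, 0, 0, -1], [0, 0, 0, 0, -1], [0, 0, 0, 0, -1], [0, 0, 0, 0, -1]]}}

```text
clock: 19.25
tool_pos: [0.6404, -0.1413, 0.1301]
eef_rot: [180.0, -0.0, 92.4]
force: [-0.5, -0.6, -0.4]
grip_width: 0.0855
grasp_force: 0.0
```

{"name": "move_arm", "arguments": {"series": [[0, 0, -0.02, 0, -1], [0, 0, -0.04, 0, -1], [0, 0, -0.05, 0, -1], [0, -0.04, 0, 0, -1], [0, -0.04, 0, 0, -1], [0, -0.04, 0, 0, -1], [0, -0.04, 0, 0, -1], [0, 0, 0, 0, -1], [0, 0, 0, 0, -1]]}}

```text
clock: 20.38
tool_pos: [0.4815, -0.1479, 0.2415]
eef_rot: [179.8, -0.0, 92.3]
force: [-0.1, 0.9, -0.2]
grip_width: 0.0868
grasp_force: 0.0
```

```bash
python3 - <<'E'
from rig import env,vision
from h import *
for n in("top","side"):
    c=vision.camera(n); P=cloud(c); X,Y,Z=P[...,0],P[...,1],P[...,2]
    for nm,x,y,r,lo,hi in(("gauge",.633,.005,.035,.15,.175),("stopper",.64,-.143,.035,.137,.165)):
        q=P[(abs(X-x)<r)&(abs(Y-y)<r)&(Z>lo)&(Z<hi)]
        print(n,nm,len(q),((q.min(0)+q.max(0))/2).round(4),q.max(0).round(4),np.ptp(q,axis=0).round(3)) if len(q) else print(n,nm,0)
cv2.imwrite("pics/s6.png",cv2.resize(c["color"][130:280,300:460],(640,600),interpolation=cv2.INTER_CUBIC))
s=env.get_state(); print(s["clock"],s["tool_pos"],s["force"])
E
```

```text
top gauge 157 [0.6307 0.0075 0.1606] [0.6497 0.0262 0.1677] [0.038 0.037 0.014]
top stopper 152 [ 0.6391 -0.142   0.1463] [ 0.6581 -0.1232  0.1538] [0.038 0.038 0.015]
side gauge 105 [0.6299 0.0052 0.1566] [0.6477 0.0235 0.1633] [0.036 0.037 0.013]
side stopper 207 [ 0.6417 -0.145   0.1448] [ 0.6619 -0.1244  0.1523] [0.04  0.041 0.015]
20.475 [ 0.48163068 -0.14781703  0.24073273] [ 0.00855579  0.53408374 -0.26893951]
```

View pics/s6.png

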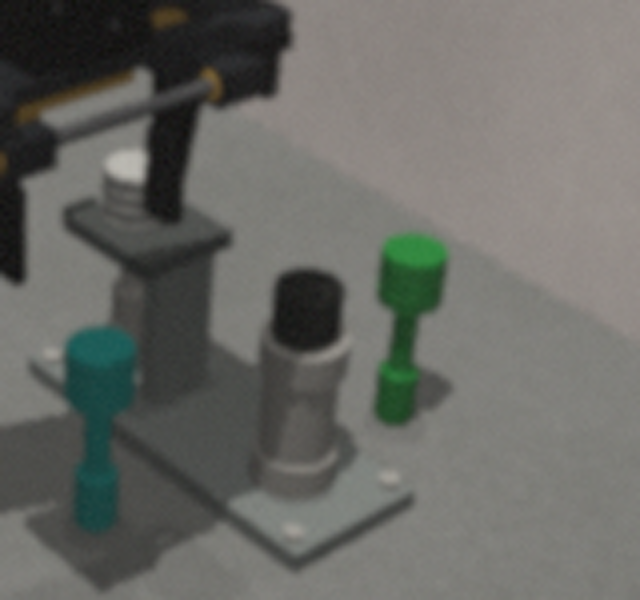

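The stopper is seated upright on the rim (crop 308,310), the gauge hangs in the notch (crop 130,185), and the gripper is clear of both. Handing in.

```bash
python3 -c "
from rig import job
print(job.finish_job())"
```

```text
the job is handed in; nothing more can be done
None
```

The job is handed in at about 20.5 s of the 58 s allowed. The final pictures show the gauge hanging upright in the notch and the fitting stopper seated on the coupling's rim, both released; no verdict came back from the judge.

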